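# Top up the nut feeder and hold its run paddle level

### The arm

A 7-joint arm with a two-finger parallel gripper is mounted at the origin on the work surface. World frame = base frame: x ahead of the robot, y to its left, z up, the work surface at z = 0. Lengths are in m, angles in rad, forces in N, time in s.
With the tool pointing down it reaches from about 0.425 to 0.95 m from the base axis. Payload 4.7 kg.
Tool frame: the origin (TCP) lies between the finger pads, 19 mm behind the fingertips; this is the grasp point; z points along the fingers, y is the line along which they close (so a half turn about z gives the same grasp; the last joint's range is limited). The gripper opens to 87 mm and grips with 3 to 60 N. Pads are 19 mm wide; open, the fingers measure 117 mm over their backs; the gripper's body (75 mm by 190 mm) begins 51 mm behind the grasp point.
Start: joints at [1.241, 0.469, -0.049, 1.532, 0.024, 1.141, -0.082], TCP at [0.2, -0.645, 0.241] pointing down, gripper open.
Joint ranges: [-2.59, 2.59], [-0.33, 1.99], [-1.39, 1.29], [0.1, 2.45], [-1.04, 4.18], [0.21, 1.99], [-2.66, 2.66]. Speed limits (rad/s): [2.57, 2.57, 3.14, 3.14, 3.14, 3.14, 3.14].

### API

Orientations are given as a unit quaternion [x, y, z, w].
In Python, from plant import * gives the robot as it stands. The module is installed in compiled form; this text tells all that it offers.
- The arm moves only by the shell command python3 -m jog 'ROWS'. ROWS is JSON, one flat list of numbers, 7 for each row, row after row: the turn, a rotation vector about the tool's x, y, z in degrees, then the shift along the tool's x, y, z in cm, then the finger opening in cm, from 0 to 8.7. A call has exactly 5 rows; each row shifts and turns the commanded pose from where the row before left it, along the tool's axes as they then stand; what a row does not reach is not made up. A row lasts 1/12 s, in which the tool goes at most 41.7 mm and 7.16 degrees, less where a joint would pass 70% of its speed; a pose out of reach is approached as far as the arm can. A call is refused whole if a number of a shift passes 4.17 or a number of a turn 7.16, either way. A call with a gripper value outside its range is refused whole. The fingers move at their own pace and stop on an object; the grip force is fixed at half the most. Time passes only in rows, so rows that do not move let the fingers close, or fill a call up. It gives the time, the measured TCP pose, the force, the opening and the grip force at its end, in the units of the state.
- observe(): the state, without advancing time (a new reading comes with each control period).
- snapshot(name): name is "scene" or "side" or "wrist"; returns (picture, depth): 420x560x3 uint8, red, green, blue; 420x560 float32, m along the optical axis (not along the pixel's ray), 0 where there is no reading.
- get_calibration(name): a dict with "camera_matrix" (3x3 intrinsics, pixels), "cam_to_world" (4x4, takes a point from camera to world coordinates); the wrist camera has in their place "tool_from_camera" (4x4, takes a point from camera to tool coordinates, whose origin is the TCP and whose axes are the flange's). Camera axes: x right, y down, z forward; pixel columns grow to the right and rows downward; lengths in m; the calibration is good to about 2 mm. A picture is of the moment at which its call begins: read the wrist's pose just before it. get_calibration takes no time and is no camera call.
- job_done(): hands the job in; it is judged then, once.
Trained networks look in the newest picture that a camera, given by its name, has taken for a name from the list of things; names that differ only in an ending like _2 or _b are one class to them, and where a whole thing is asked for, a point or a joint stands for the part that bears it (a point fixed in the world has none). Each returns a list of dicts, best first, with "conf" (0 to 1); they miss things now and then, are a little off and sometimes report something else, mostly with a low value. They report only what shows in the picture. A call takes as long as a camera call. They do not tell look-alikes from the thing itself.
- recognise(name, camera): "at" ([x, y, z] in m, in the coordinates of the camera as it stood for that picture, good to about 4 mm: the middle of the surface that is visible of it).
- masks_of(name, camera): "region" (420x560 bool, what is visible of it).
- spot_point(name, camera): "at" ([x, y, z] in m, in the coordinates of the camera as it stood for that picture, good to about 4 mm: a listed point, or the origin of a listed thing).
The state is a dict: "clock": time; "q": joint angles; "joint_vel": joint speeds; "tau": joint torques, N m; "position": TCP position; "orientation": TCP orientation; "contact_force": force on the tool from outside, world axes, zero at the start; "torque": the same for the moment, N m; "grip_width": finger opening in m; "grasp_force": force on a finger pad.
Only numpy, scipy, OpenCV 4.12 (cv2) and the standard library are available. Lean on these libraries where they do the work, as an engineer would, in place of code of your own. Each camera call takes 0.05 s, during which the arm holds its last target. There are 200 camera calls.

### The job

Use the scoop to tip at least three of the steel nuts from the shallow grey tray into the feeder's open hopper, without touching the nuts with the fingers, and lay the scoop flat back on its rubber mat. Then run the feeder: press the sprung run paddle with the fingers down to its middle position, where the paddle lies level, and finish while still holding it there; never push it through to its bottom stop. Leave the bolts, black caps and tape roll where they are.

Things in the scene. Friction and masses are not known exactly. Their poses are not given: they have to be found in the camera images.
- nut_tray: Shallow open grey plastic tray, outside 210 (x) x 120 (y) x 40 mm high, walls and floor 5 mm: inside 200 x 110. Fixed in place. Origin: centre of its underside on the bench; z up; its -x end faces roughly to the robot. At the start the five nuts lie on its floor in the 75 mm nearest the -x end; the rest of the floor is bare.
- scoop: Loose flat-bottomed aluminium scoop, about 0.2 kg, on the mat. Pan 100 long (x) x 96 wide (y, 91 inside), open mouth at its -x end (roughly to the robot), floor 3 mm, tapering over the last 26 to a sharp lip at x = -50; back wall 34 high at x = +50; side walls 34 high, sloping down to nothing from x = -8 to -34. Origin: centre of the pan's underside; x from mouth to grip, z up.
- scoop_grip (a point): Point at x = +50, y = 0, z = +90 mm of the scoop, on its upright black grip: a block 24 (x) x 26 (y) mm above the back wall, from 38 to 116 mm above the scoop's underside. A good place for the TCP, fingers from above closing along the scoop's y or x. Axes as the scoop's.
- scoop_lip (a point): Middle of the scoop's sharp front edge, on the underside: x = -50, y = 0, z = 0 of the scoop. Axes as the scoop's.
- mat: Black rubber mat, 200 (its x) x 130 (its y) x 4 mm thick. Fixed in place. Origin: centre of its underside on the bench. The scoop starts on it and goes back on it, flat, mouth the same way (pan centre within 60 mm of the mat's centre is on it).
- feeder: Bench nut feeder: blue base 160 (x) x 140 (y) x 50 mm with an open steel hopper on top, outside 150 (x) x 140 (y) mm, walls 5 mm, rim 125 mm above the bench, a small chute on its +x side. Fixed in place. Origin: centre of the underside on the bench, z up.
- hopper_in (a point): Centre of the hopper's inner floor, 55 mm above the bench, 70 mm below the rim; hopper inside 140 (x) x 130 (y) mm. Axes as the feeder's.
- station: Run-control station: grey base 180 (x, -70 to +110) x 90 (y) x 30 mm; two cheeks 103 mm high carry the paddle's pivot at x = +80, 85 mm above the bench; the paddle reaches from there towards -x (roughly to the robot). A thin post with a pointer beside the paddle (+y) marks level. Fixed in place. Origin on the bench, z up.
- paddle (a joint): Angle of the spring-return run paddle (rad): 0 released (sloping up 0.3 rad to the pad), 0.3 middle position (level, feeder runs), 0.6 bottom stop; grows as the pad is pressed. The pad takes about 5 N to start, 10 N at the middle, 15 N at the bottom, and springs back when let go. Allowed while holding: 0.22 to 0.38.
- paddle_pad (a point): Centre of the upper face of the square rubber pad (44 x 44 x 12 mm) at the paddle's free end, 110 mm from the pivot axis. Released it is about 123 mm above the bench; level, at the middle position, it is 91 mm above the bench and 30 mm to the -x side of the station's origin.
- nut0: Loose M16 steel hexagon nut, 24 mm across the flats, 28 across the corners, 13 mm high with chamfered faces, 35 g, friction about 0.6 on everything. Origin: centre of its underside.
- nut1: Loose M16 steel hexagon nut, 24 mm across the flats, 28 across the corners, 13 mm high with chamfered faces, 35 g, friction about 0.6 on everything. Origin: centre of its underside.
- nut2: Loose M16 steel hexagon nut, 24 mm across the flats, 28 across the corners, 13 mm high with chamfered faces, 35 g, friction about 0.6 on everything. Origin: centre of its underside.
- nut3: Loose M16 steel hexagon nut, 24 mm across the flats, 28 across the corners, 13 mm high with chamfered faces, 35 g, friction about 0.6 on everything. Origin: centre of its underside.
- nut4: Loose M16 steel hexagon nut, 24 mm across the flats, 28 across the corners, 13 mm high with chamfered faces, 35 g, friction about 0.6 on everything. Origin: centre of its underside.
- bolt0: Bystander: a loose steel bolt with its nut on, 88 mm long along its x, 28 mm wide, lying on the bench. Origin under its middle. Leave alone.
- bolt1: Bystander: a loose steel bolt with its nut on, 88 mm long along its x, 28 mm wide, lying on the bench. Origin under its middle. Leave alone.
- cap0: Bystander: a loose black plastic end cap, 40 mm across, 18 high. Origin: centre of its underside. Leave alone.
- cap1: Bystander: a loose black plastic end cap, 40 mm across, 18 high. Origin: centre of its underside. Leave alone.
- cap2: Bystander: a loose black plastic end cap, 40 mm across, 18 high. Origin: centre of its underside. Leave alone.
- tape: Bystander: a loose roll of pale tape lying flat, 100 mm across, 45 high. Origin: centre of its underside. Leave alone.
Mind the look-alikes: they are no part of the job. There is more than one size of the scoop; the job needs the middle-sized.

How it is judged:
On the way, in this order (a step that is already met when the one before it is completed fails the run):
1. at least three nuts are in the hopper ((distance between each of nut0, nut1, nut2 and hopper_in below 0.085 m or distance between each of nut0, nut1, nut3 and hopper_in below 0.085 m or distance between each of nut0, nut1, nut4 and hopper_in below 0.085 m or distance between each of nut0, nut2, nut3 and hopper_in below 0.085 m or distance between each of nut0, nut2, nut4 and hopper_in below 0.085 m or distance between each of nut0, nut3, nut4 and hopper_in below 0.085 m or distance between each of nut1, nut2, nut3 and hopper_in below 0.085 m or distance between each of nut1, nut2, nut4 and hopper_in below 0.085 m or distance between each of nut1, nut3, nut4 and hopper_in below 0.085 m or distance between each of nut2, nut3, nut4 and hopper_in below 0.085 m)), for 0.2 s.
2. the scoop is laid flat on its mat and let go (horizontal distance between scoop and mat below 0.06 m and height (world z) of scoop below 0.012 m and angle between scoop's own z axis and vertical below 0.12 rad and contact force between the fingers and scoop below 0.3 N and linear speed of scoop below 0.02 m/s), for 0.2 s.
3. the paddle is at its middle position, pressed by the fingers (value of joint paddle between 0.22 and 0.38 rad and contact force between the fingers and paddle above 4 N), for 0.2 s.
At the end, for the whole second after the job is handed in: Fingers still press the run paddle (over 4 N) and hold it still at 0.22 to 0.38 rad (level is 0.30); at least three nuts lie in the hopper below its rim; the scoop lies flat on the mat, pan centre within 60 mm of the mat's centre, untouched by the fingers (all of step 2 and all of step 3 and (distance between each of nut0, nut1, nut2 and hopper_in below 0.085 m or distance between each of nut0, nut1, nut3 and hopper_in below 0.085 m or distance between each of nut0, nut1, nut4 and hopper_in below 0.085 m or distance between each of nut0, nut2, nut3 and hopper_in below 0.085 m or distance between each of nut0, nut2, nut4 and hopper_in below 0.085 m or distance between each of nut0, nut3, nut4 and hopper_in below 0.085 m or distance between each of nut1, nut2, nut3 and hopper_in below 0.085 m or distance between each of nut1, nut2, nut4 and hopper_in below 0.085 m or distance between each of nut1, nut3, nut4 and hopper_in below 0.085 m or distance between each of nut2, nut3, nut4 and hopper_in below 0.085 m) and velocity of joint paddle between -0.1 and 0.1 rad/s); the arm keeps its last pose, push and grip.
It fails at once if the fingers touch a nut (contact force between the fingers and nut0 above 0.5 N or contact force between the fingers and nut1 above 0.5 N or contact force between the fingers and nut2 above 0.5 N or contact force between the fingers and nut3 above 0.5 N or contact force between the fingers and nut4 above 0.5 N).
It fails at once if the paddle is pushed down to its bottom stop (past 0.54 rad) (value of joint paddle above 0.54 rad).
It fails at once if the scoop pushes on the paddle (contact force between scoop and paddle above 1 N).
It fails at once if a bystander is moved more than 30 mm (distance of any of bolt0, bolt1, cap0, cap1, cap2, tape from where it was at the start of the episode above 0.03 m).
It also fails if it takes over 72 s, if anything falls off the work surface, if the arm or the gripper's body presses on something with over 40 N, if the wrist force passes 120 N, or if a joint passes its speed limit or range.

## Working session

There is one attempt and no reset: what is moved stays moved. The work goes in short steps, Python scripts to look and compute and a shell command to move; the robot and the scene stay as the last step left them, time stands still between calls to the robot, and variables do not carry over. Pictures are saved under pics/ and viewed, at most 10 in all, crops included, and the job is handed in when it is done.

```bash
mkdir -p pics
cat > h.py <<'E'
from plant import *
import numpy as np, cv2
from scipy.spatial.transform import Rotation as R
def T():
    s=observe(); M=np.eye(4); M[:3,:3]=R.from_quat(s["orientation"]).as_matrix(); M[:3,3]=s["position"]; return M
def c2w(cam):
    c=get_calibration(cam)
    return c["cam_to_world"] if "cam_to_world" in c else T()@np.array(c["tool_from_camera"])
def tow(p,M): return (np.array(M)@np.append(p,1))[:3]
def px(p,cam):
    K=np.array(get_calibration(cam)["camera_matrix"]); u=K@np.array(p); return (u[:2]/u[2]).round().astype(int)
def cloud(d,cam,M):
    K=np.array(get_calibration(cam)["camera_matrix"]); v,u=np.indices(d.shape)
    P=np.stack([(u-K[0,2])/K[0,0]*d,(v-K[1,2])/K[1,1]*d,d],-1); M=np.array(M)
    return P@M[:3,:3].T+M[:3,3]
E
python3 - <<'E'
from h import *
np.set_printoptions(precision=3,suppress=True)
for cam in ("scene","side"):
    M=c2w(cam); im,d=snapshot(cam); cv2.imwrite(f"pics/{cam}0.png",im[:,:,::-1]); np.save(f"pics/{cam}0.npy",cloud(d,cam,M))
    print(cam,np.array(M)[:3,3])
    for n in ("nut_tray","scoop","scoop_grip","scoop_lip","mat","feeder","hopper_in","station","paddle_pad","nut0","bolt0","cap0","tape"):
        for r in spot_point(n,cam):
            if r["conf"]>.25: print(n,round(r["conf"],2),tow(r["at"],M),px(r["at"],cam))
E
```

```text
scene [0.954 0.178 0.875]
nut_tray 0.83 [0.531 0.119 0.001] [321 274]
scoop 0.84 [ 0.221 -0.328  0.002] [206 134]
scoop 0.79 [ 0.351 -0.204 -0.   ] [226 179]
scoop 0.67 [ 0.566 -0.117 -0.004] [222 256]
scoop 0.58 [ 0.441 -0.38   0.003] [152 185]
scoop_grip 0.8 [ 0.203 -0.394  0.12 ] [181  92]
scoop_grip 0.76 [ 0.388 -0.216  0.064] [213 172]
scoop_grip 0.56 [ 0.49  -0.39   0.094] [128 175]
scoop_lip 0.79 [ 0.392 -0.369  0.009] [164 171]
scoop_lip 0.78 [ 0.235 -0.267  0.002] [223 142]
scoop_lip 0.62 [ 0.319 -0.196  0.004] [234 170]
mat 0.93 [ 0.458 -0.386 -0.002] [147 190]
feeder 0.82 [ 0.567 -0.117 -0.007] [222 257]
feeder 0.57 [ 0.728 -0.277  0.001] [127 292]
hopper_in 0.65 [ 0.567 -0.117  0.055] [218 244]
hopper_in 0.62 [ 0.755  0.026 -0.001] [245 352]
station 0.71 [0.501 0.385 0.003] [440 301]
paddle_pad 0.67 [0.477 0.393 0.122] [465 269]
nut0 0.68 [0.485 0.141 0.007] [336 260]
nut0 0.65 [0.447 0.094 0.006] [322 240]
nut0 0.56 [0.45  0.126 0.007] [334 245]
nut0 0.55 [0.484 0.101 0.005] [320 254]
nut0 0.43 [0.453 0.161 0.004] [348 251]
bolt0 0.79 [ 0.546 -0.256  0.002] [174 230]
bol
[... 938 characters left out ...]
[ 0.504  0.387 -0.001] [148 320]
station 0.28 [ 0.455 -0.384  0.002] [367 177]
paddle_pad 0.69 [0.48  0.394 0.123] [142 300]
nut0 0.61 [0.449 0.125 0.011] [243 271]
nut0 0.52 [0.481 0.395 0.122] [142 301]
nut0 0.47 [0.481 0.106 0.005] [241 260]
nut0 0.44 [0.484 0.139 0.004] [231 267]
nut0 0.39 [0.449 0.091 0.004] [253 265]
nut0 0.39 [0.453 0.155 0.007] [233 277]
nut0 0.3 [ 0.439 -0.383  0.006] [371 179]
bolt0 0.49 [ 0.567  0.246 -0.001] [179 272]
bolt0 0.46 [ 0.545 -0.258  0.003] [317 182]
cap0 0.62 [ 0.694  0.265 -0.001] [145 249]
cap0 0.49 [ 0.733 -0.282 -0.   ] [279 149]
cap0 0.46 [0.68  0.361 0.004] [117 270]
tape 0.76 [0.759 0.023 0.001] [200 192]
tape 0.41 [0.533 0.117 0.   ] [225 253]
```

View pics/scene0.png

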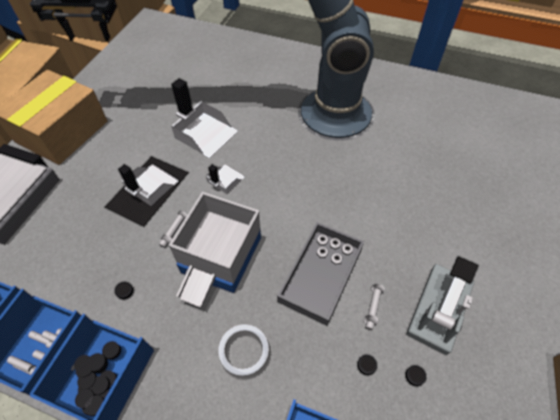

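View pics/side0.png

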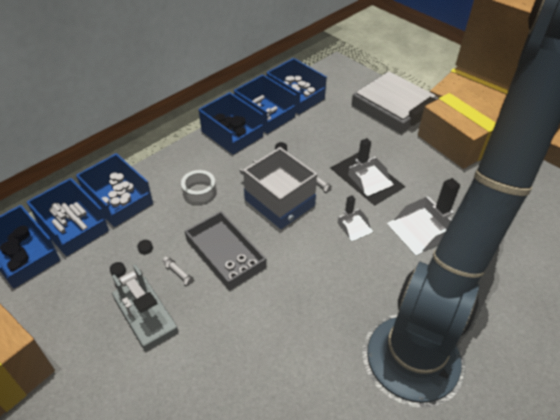

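The scene camera shows three scoops: large at (206,134), small at (226,179) and middle-sized at (152,185) on the black mat. The one on the mat fits: its grip point is 94 mm up (90 mm plus the 4 mm mat) and it lies between the others in size. The nuts are at about (335,247), the hopper at (218,240) and the paddle pad at (465,269). The side view agrees. Next I'll fit the yaws and check with a crop.

Run:
```python
from h import *
np.set_printoptions(precision=3,suppress=True)
C={c:np.load(f"pics/{c}0.npy").reshape(-1,3) for c in ("scene","side")}
def fit(n,c,r,z0,z1):
    for k,P in list(C.items())+[("both",np.vstack(list(C.values())))]:
        Q=P[(np.hypot(P[:,0]-c[0],P[:,1]-c[1])<r)&(P[:,2]>z0)&(P[:,2]<z1)]
        if len(Q)<10: print(n,k,len(Q)); continue
        (cx,cy),(w,h),a=cv2.minAreaRect((Q[:,:2]*1000).astype(np.float32))
        print(n,k,len(Q),"c",np.round([cx,cy],1),"wh",np.round([w,h],1),"a",round(a,1),"z",np.median(Q[:,2]))
fit("tray rim",(.532,.118),.135,.034,.046)
fit("hopper rim",(.567,-.117),.12,.117,.133)
fit("grip top",(.49,-.392),.04,.112,.128)
fit("scoop walls",(.441,-.381),.09,.030,.046)
fit("station base",(.52,.39),.12,.024,.034)
fit("cheeks",(.58,.41),.08,.092,.11)
fit("pad",(.478,.393),.04,.11,.135)
M=c2w("wrist");print(M)
im=cv2.imread("pics/scene0.png")[60:220,90:260]; cv2.imwrite("pics/crop1.png",cv2.resize(im,None,fx=3.5,fy=3.5,interpolation=cv2.INTER_CUBIC))
print("tcp",T())
```

```text
tray rim scene 735 c [532.4 118.9] wh [120.5 214.3] a 84.0 z 0.03919336301184062
tray rim side 581 c [531.6 119.4] wh [122.8 216.7] a 84.3 z 0.039075586148541674
tray rim both 1316 c [531.6 119.4] wh [122.8 216.7] a 84.3 z 0.03917846268737302
hopper rim scene 870 c [ 566.7 -116.1] wh [142.2 152.6] a 88.4 z 0.12393762889687437
hopper rim side 556 c [ 564.7 -115.6] wh [145.  156.1] a 89.6 z 0.12340495465078893
hopper rim both 1426 c [ 564.7 -115.7] wh [144.9 156.2] a 89.5 z 0.12377167116856003
grip top scene 104 c [ 490.9 -392.6] wh [28.4 23.5] a 75.5 z 0.11855163356403436
grip top side 65 c [ 488.  -392.2] wh [31.1 26.3] a 82.6 z 0.11866654623326123
grip top both 169 c [ 489.  -392.1] wh [30.9 27.8] a 80.9 z 0.11857338709111209
scoop walls scene 168 c [ 466.7 -385.6] wh [99.5 77.8] a 74.6 z 0.03689482090849172
scoop walls side 161 c [ 462.1 -387.1] wh [104.8  85.3] a 73.3 z 0.036998821730858555
scoop walls both 329 c [ 462.3 -387.1] wh [104.9  85.6] a 73.3 z 0.03690061194837013
station base scene 2050 c [522.3 384.8] wh [ 90.2 181.6] a 81.5 z 0.029138636797029382
station base side 164
[... 156 characters left out ...]
s scene 739 c [550.9 379.7] wh [67.5 98.1] a 82.0 z 0.09921773984655524
cheeks side 376 c [551.7 381.3] wh [66.1 95.8] a 77.3 z 0.09920265651976101
cheeks both 1115 c [551.5 381.3] wh [ 67.7 100. ] a 78.7 z 0.09921773984655524
pad scene 567 c [484.5 390.8] wh [44.2 58.4] a 81.5 z 0.12130838529727117
pad side 332 c [484.3 390.8] wh [43.9 63.9] a 81.3 z 0.12326839530351152
pad both 899 c [484.4 390.9] wh [44.2 63.9] a 81.5 z 0.12210030430623386
[[ 0.297 -0.912 -0.283  0.278]
 [-0.955 -0.284 -0.088 -0.62 ]
 [ 0.     0.296 -0.955  0.385]
 [ 0.     0.     0.     1.   ]]
tcp [[ 0.955  0.296  0.     0.2  ]
 [ 0.296 -0.955  0.    -0.645]
 [ 0.     0.    -1.     0.241]
 [ 0.     0.     0.     1.   ]]
```

View pics/crop1.png

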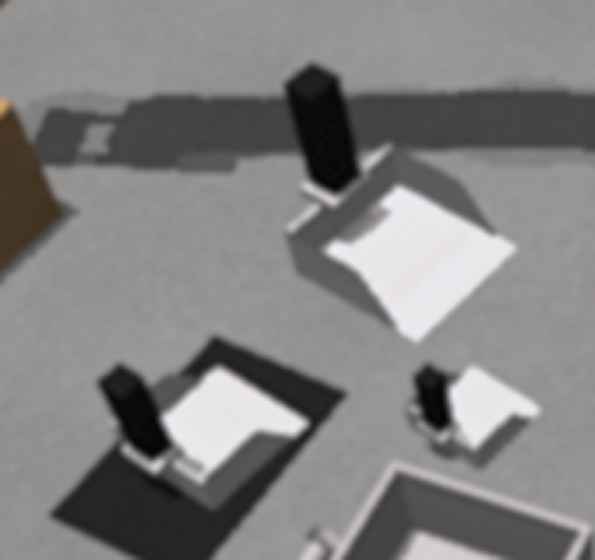

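The crop shows the large scoop top right, the small one at right, and the middle-sized one alone on the black mat with its mouth to the robot. That is the one for the job. Moving above its grip.

```bash
cat > rel.py <<'E'
from h import *
import sys
# x y z yaw tilt(deg, mouth-up positive): delta in tool axes (cm) for straight shift, and rotvec deg
x,y,z,yaw,tilt=map(float,sys.argv[1:6])
M=T(); ya=np.radians(yaw)
B=np.array([[-np.sin(ya),np.cos(ya),0],[np.cos(ya),np.sin(ya),0],[0,0,-1]]).T@R.from_euler("x",tilt,degrees=True).as_matrix()
d=M[:3,:3].T@(np.array([x,y,z])-M[:3,3])*100
rv=R.from_matrix(M[:3,:3].T@B).as_rotvec(degrees=True)
print("shift cm",d.round(2),"turn deg",rv.round(2),"q",np.round(observe()["q"],2),"F",np.round(observe()["contact_force"],1),"t",observe()["clock"])
E
python3 -m jog '[0,0,-5.8,0,0,0,8.7, 0,0,-5.8,0,0,0,8.7, 0,0,-5.8,0,0,0,8.7, 0,0,-5.8,0,0,0,8.7, 0,0,-5.8,0,0,0,8.7]'
python3 -m jog '[0,0,-5.8,0,0,0,8.7, 0,0,-5.8,0,0,0,8.7, 0,0,-5.8,0,0,0,8.7, 0,0,-5.8,0,0,0,8.7, 0,0,-5.8,0,0,0,8.7]'
python3 -m jog '[0,0,0,3.1,2.1,0,8.7, 0,0,0,3.1,2.1,0,8.7, 0,0,0,3.1,2.1,0,8.7, 0,0,0,3.1,2.1,0,8.7, 0,0,0,3.1,2.1,0,8.7]'
python3 -m jog '[0,0,0,3.1,2.1,0,8.7, 0,0,0,3.1,2.1,0,8.7, 0,0,0,3.1,2.1,0,8.7, 0,0,0,3.1,2.1,0,8.7, 0,0,0,3.1,2.1,0,8.7]'
python3 rel.py .49 -.392 .22 -14.5 0
```

```text
clock: 1.82
position: [0.2001, -0.6447, 0.2413]
orientation: [0.919, 0.395, 0.0, 0.0]
contact_force: [-0.8, 0.2, -0.1]
grip_width: 0.0869
grasp_force: 0.0
clock: 2.23
position: [0.2, -0.6447, 0.2413]
orientation: [0.791, 0.612, -0.0, 0.0]
contact_force: [-0.5, 0.5, 0.1]
grip_width: 0.0873
grasp_force: 0.0
clock: 2.65
position: [0.3421, -0.5204, 0.2414]
orientation: [0.792, 0.61, -0.0, 0.0]
contact_force: [1.2, 0.9, -0.7]
grip_width: 0.0868
grasp_force: 0.0
clock: 3.07
position: [0.4832, -0.3972, 0.2415]
orientation: [0.792, 0.61, -0.0, 0.0]
contact_force: [-0.3, -1.4, -0.4]
grip_width: 0.087
grasp_force: 0.0
shift cm [0.68 0.52 2.15] turn deg [ 0.02  0.03 -0.28] q [ 0.9   0.41 -0.38  1.64  0.17  1.12  0.22] F [-0.3 -1.4 -0.4] t 3.0667
```

Run:
```python
from h import *
np.set_printoptions(precision=3,suppress=True)
M=c2w("wrist"); im,d=snapshot("wrist"); P=cloud(d,"wrist",M).reshape(-1,3)
Q=P[(np.hypot(P[:,0]-.49,P[:,1]+.392)<.05)&(P[:,2]>.09)&(P[:,2]<.13)]
if len(Q)>10: print(len(Q),cv2.minAreaRect((Q[:,:2]*1000).astype(np.float32)),np.percentile(Q[:,2],[5,50,95]))
for n in ("scoop_grip","scoop_lip","mat","scoop"):
    for r in spot_point(n,"wrist")[:3]: print(n,round(r["conf"],2),tow(r["at"],M))
cv2.imwrite("pics/w1.png",im[:,:,::-1])
```

```text
1167 ((489.2787170410156, -391.38153076171875), (25.993976593017578, 23.862998962402344), 75.83110809326172) [0.098 0.119 0.121]
scoop_grip 0.6 [ 0.392 -0.217  0.067]
scoop_grip 0.56 [ 0.492 -0.393  0.093]
scoop_lip 0.97 [ 0.315 -0.195 -0.002]
scoop_lip 0.89 [ 0.241 -0.265  0.001]
scoop_lip 0.8 [ 0.392 -0.374 -0.001]
scoop 0.97 [ 0.443 -0.379  0.006]
scoop 0.94 [ 0.35  -0.205 -0.001]
scoop 0.6 [ 0.22  -0.328  0.001]
```

View pics/w1.png

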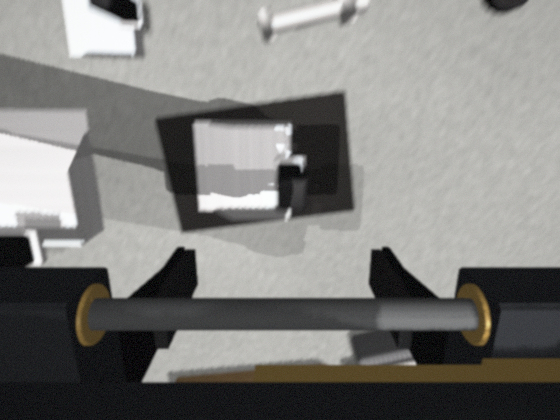

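The wrist view shows the scoop's pan around (240,165) and its grip around (290,190), aligned with the fingers to within a degree or so. Depth puts the grip at (0.4895, -0.3915) with its top at 0.120. Now grasping it.

```bash
python3 -m jog '[0,0,-0.3,0.7,0.47,0,8.7, 0,0,0,0,0,3.3,8.7, 0,0,0,0,0,3.3,8.7, 0,0,0,0,0,3.3,8.7, 0,0,0,0,0,2.7,8.7]'
python3 -m jog '[0,0,0,0,0,1.5,8.7, 0,0,0,0,0,0.55,8.7, 0,0,0,0,0,0,5, 0,0,0,0,0,0,4, 0,0,0,0,0,0,3]'
python3 -m jog '[0,0,0,0,0,0,0, 0,0,0,0,0,0,0, 0,0,0,0,0,0,0, 0,0,0,0,0,0,0, 0,0,0,0,0,0,0]'
python3 -m jog '[0,0,0,0,0,0,0, 0,0,0,0,0,0,0, 0,0,0,0,0,0,0, 0,0,0,0,0,0,0, 0,0,0,0,0,0,0]'
python3 rel.py .4895 -.3915 .25 -14.2 0
```

```text
clock: 3.73
position: [0.4868, -0.3938, 0.1132]
orientation: [0.791, 0.611, -0.0, -0.001]
contact_force: [0.0, -0.0, -0.5]
grip_width: 0.087
grasp_force: 0.0
clock: 4.15
position: [0.4892, -0.3939, 0.0964]
orientation: [0.791, 0.612, 0.0, 0.001]
contact_force: [-0.7, -0.0, -0.4]
grip_width: 0.0742
grasp_force: 0.0
clock: 4.57
position: [0.4885, -0.393, 0.0951]
orientation: [0.791, 0.612, 0.0, 0.0]
contact_force: [-0.5, -0.3, -1.0]
grip_width: 0.0416
grasp_force: 0.0
clock: 4.98
position: [0.4885, -0.3929, 0.0948]
orientation: [0.79, 0.612, 0.0, 0.0]
contact_force: [1.5, -0.6, -0.3]
grip_width: 0.0241
grasp_force: 30.0
shift cm [  0.16   0.06 -15.52] turn deg [ 0.02  0.01 -0.26] q [ 0.86  0.57 -0.34  1.77  0.24  0.84  0.15] F [ 1.5 -0.6 -0.3] t 4.9833
```

```bash
python3 -m jog '[0,0,0,0,0,-1,0, 0,0,0,0,0,-2,0, 0,0,-2,0,0,-3,0, 0,0,-3,0,0,-3,0, 0,0,-2,0,0,-3,0]'
python3 -m jog '[0,0,-1.5,0,0,-2.5,0, 0,0,0,0,0,-1,0, 0,0,0,1,0.1,0,0, 0,0,0,2,0.3,0,0, 0,0,0,3,0.5,0,0]'
python3 -m jog '[0,0,0,3,0.5,0,0, 0,0,0,3,0.5,0,0, 0,0,0,3,0.5,0,0, 0,0,0,3,0.5,0,0, 0,0,0,3,0.5,0,0]'
python3 -m jog '[0,0,0,3,0.5,0,0, 0,0,0,3,0.5,0,0, 0,0,0,3,0.5,0,0, 0,0,0,3,0.5,0,0, 0,0,0,3,0.5,0,0]'
python3 -m jog '[0,0,0,3,0.5,0,0, 0,0,0,3,0.5,0,0, 0,0,0,3,0.5,0,0, 0,0,0,2,0.3,0,0, 0,0,0,1,0.2,0,0]'
python3 rel.py .6213 .1076 .25 -6 0
```

```text
clock: 5.4
position: [0.4879, -0.3925, 0.2161]
orientation: [0.751, 0.66, -0.0, -0.001]
contact_force: [0.0, -0.3, -2.0]
grip_width: 0.0239
grasp_force: 30.0
clock: 5.82
position: [0.5013, -0.3355, 0.2475]
orientation: [0.745, 0.667, -0.001, -0.001]
contact_force: [0.4, 0.6, -2.9]
grip_width: 0.024
grasp_force: 30.0
clock: 6.23
position: [0.5428, -0.1849, 0.2474]
orientation: [0.743, 0.669, -0.001, -0.002]
contact_force: [0.6, -0.7, -1.5]
grip_width: 0.0238
grasp_force: 30.0
clock: 6.65
position: [0.583, -0.0387, 0.2474]
orientation: [0.743, 0.669, -0.002, -0.002]
contact_force: [0.4, -0.4, -2.1]
grip_width: 0.0238
grasp_force: 30.0
clock: 7.07
position: [0.6152, 0.0812, 0.2475]
orientation: [0.741, 0.671, -0.001, -0.002]
contact_force: [-0.5, -0.3, -1.9]
grip_width: 0.0235
grasp_force: 30.0
shift cm [ 2.69  0.35 -0.24] turn deg [-0.24 -0.09  0.34] q [ 0.22  0.44 -0.57  1.64  0.25  1.15 -0.51] F [-0.5 -0.3 -1.9] t 7.0667
```

```bash
python3 -m jog '[0,0,0.3,1.3,0.2,0,0, 0,0,0,1.3,0.15,0,0, 0,0,0,0,0,2,0, 0,0,0,0,0,3,0, 0,0,0,0,0,3,0]'
python3 -m jog '[0,0,0,0,0,1.5,0, 0,0,0,0,0,0.5,0, 0,0,0,0,0,0,0, 0,0,0,0,0,0,0, 0,0,0,0,0,0,0]'
python3 rel.py .6213 .1076 .0958 -6 0
python3 - <<'E'
from h import *
np.set_printoptions(precision=3,suppress=True)
W=T()
for cam in ("scene","side","wrist"):
    M=c2w(cam); im,d=snapshot(cam); cv2.imwrite(f"pics/{cam}2.png",im[:,:,::-1])
    for n in ("scoop_lip","nut0","nut_tray"):
        for r in spot_point(n,cam):
            if r["conf"]>.3:
                p=tow(r["at"],M); a=np.radians(6); q=p-[.532,.119,0]
                if abs(q[0])<.15 and abs(q[1])<.1: print(cam,n,round(r["conf"],2),p,"tray",[round(1000*(q[0]*np.cos(a)-q[1]*np.sin(a))),round(1000*(q[0]*np.sin(a)+q[1]*np.cos(a)))])
E
```

```text
clock: 7.48
position: [0.6231, 0.1017, 0.1688]
orientation: [0.745, 0.667, 0.0, 0.001]
contact_force: [0.2, -1.0, -2.3]
grip_width: 0.0238
grasp_force: 30.0
clock: 7.9
position: [0.6241, 0.1021, 0.1512]
orientation: [0.745, 0.667, 0.001, 0.001]
contact_force: [-0.2, 0.6, -2.1]
grip_width: 0.0242
grasp_force: 30.0
shift cm [ 0.51 -0.35  5.54] turn deg [ 0.15 -0.05 -0.29] q [ 0.15  0.54 -0.53  1.71  0.32  0.98 -0.61] F [-0.2  0.6 -2.1] t 7.9
scene scoop_lip 0.7 [0.525 0.114 0.063] tray [-7, -6]
scene nut0 0.6 [0.487 0.142 0.007] tray [-47, 19]
scene nut0 0.47 [0.455 0.158 0.003] tray [-80, 31]
scene nut0 0.39 [0.451 0.127 0.003] tray [-82, -1]
side scoop_lip 0.78 [0.524 0.111 0.06 ] tray [-7, -9]
side scoop_lip 0.66 [0.448 0.093 0.004] tray [-81, -35]
side scoop_lip 0.57 [0.452 0.159 0.003] tray [-83, 31]
side nut0 0.71 [0.523 0.113 0.059] tray [-8, -7]
side nut0 0.65 [0.487 0.143 0.005] tray [-48, 19]
side nut0 0.6 [0.454 0.152 0.006] tray [-81, 25]
side nut0 0.59 [0.449 0.092 0.006] tray [-80, -36]
side nut0 0.58 [0.448 0.125 0.01 ] tray [-85, -2]
side nut0 0.48 [0.484 0.108 0.005] tray [-46, -16]
side nut_tray 0.67 [0.535 0.12  0.004] tray [3, 1]
side nut_tray 0.64 [0.448 0.092 0.002] tray [-81, -36]
wrist scoop_lip 0.86 [0.525 0.112 0.054] tray [-6, -8]
wrist scoop_lip 0.42 [0.481 0.111 0.006] tray [-50, -14]
wrist nut0 0.91 [0.449 0.096 0.01 ] tray [-80, -31]
wrist nut0 0.89 [0.447 0.128 0.004] tray [-85, 0]
wrist nut0 0.78 [0.486 0.14  0.001] tray [-48, 17]
wrist nut0 0.76 [0.452 0.156 0.008] tray [-83, 29]
wrist nut0 0.66 [0.483 0.109 0.004] tray [-48, -15]
```

View pics/scene2.png

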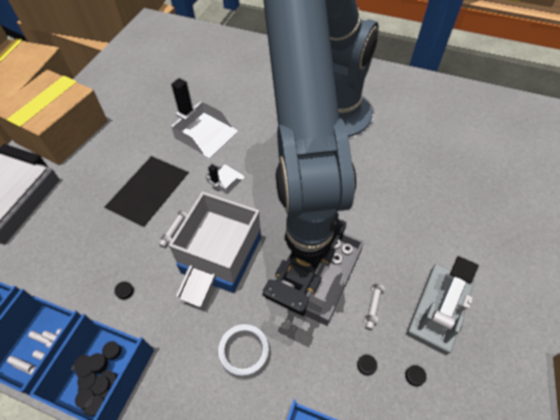

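The scoop hangs level over the bare end of the tray, around (310,275) in the scene picture, with the nuts visible at about (340,247). Next: shift it 5 mm in y and lower it.

```bash
python3 -m jog '[0,0,-0.2,0.5,-0.35,0,0, 0,0,0,0,0,1.2,0, 0,0,0,0,0,1.3,0, 0,0,0,0,0,1.3,0, 0,0,0,0,0,1.1,0]'
python3 -m jog '[0,0,0,0,0,0.3,0, 0,0,0,0,0,0.2,0, 0,0,0,0,0,0.1,0, 0,0,0,0,0,0,0, 0,0,0,0,0,0,0]'
python3 rel.py .6213 .1076 .0958 -6 0
```

```text
clock: 8.92
position: [0.6192, 0.1067, 0.0983]
orientation: [0.744, 0.669, -0.001, -0.001]
contact_force: [-6.5, -2.1, 34.1]
grip_width: 0.024
grasp_force: 30.0
clock: 9.33
position: [0.6193, 0.1069, 0.0974]
orientation: [0.744, 0.669, -0.002, 0.0]
contact_force: [-9.5, -2.1, 22.5]
grip_width: 0.0241
grasp_force: 30.0
shift cm [0.09 0.19 0.16] turn deg [-0.1   0.16 -0.09] q [ 0.12  0.6  -0.51  1.76  0.37  0.88 -0.65] F [-9.5 -2.1 22.5] t 9.3333
```

```bash
python3 -m jog '[0,0,0,0,0,-0.1,0, 0,0,0,0,-0.3,0,0, 0,0,0,0,-0.5,0,0, 0,0,0,0,-0.5,0,0, 0,0,0,0,0,0,0]'
python3 rel.py .6213 .1076 .0958 -6 0
python3 - <<'E'
from h import *
im,d=snapshot("wrist"); cv2.imwrite("pics/w3.png",im[:,:,::-1])
E
```

```text
clock: 9.75
position: [0.6056, 0.1085, 0.0947]
orientation: [0.743, 0.669, -0.001, -0.001]
contact_force: [-1.8, -0.2, -0.5]
grip_width: 0.0234
grasp_force: 30.0
shift cm [ 0.08  1.57 -0.11] turn deg [-0.16  0.06 -0.03] q [ 0.12  0.59 -0.51  1.79  0.36  0.86 -0.66] F [-1.8 -0.2 -0.5] t 9.75
```

View pics/w3.png

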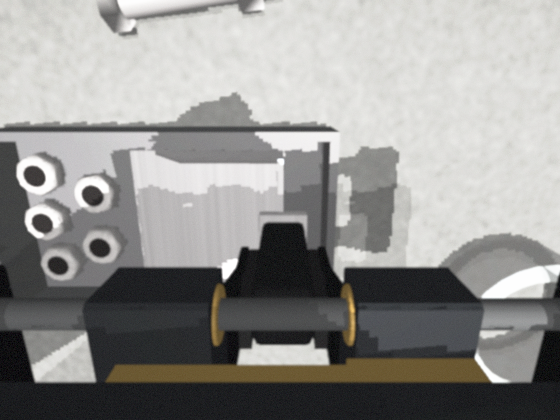

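The wrist view shows the pan flat on the tray floor, lip at column 135, and all five nuts ahead of it at columns 35–105. Before that the back edge was resting on the +x wall; it is clear now. Pushing under the nuts.

```bash
python3 -m jog '[0,0,0,0,0,0.1,0, 0,0,0,0,-0.4,0.05,0, 0,0,0,0,-0.5,0,0, 0,0,0,0,-0.5,0,0, 0,0,0,0,-0.5,0,0]'
python3 -m jog '[0,0,0,0,-0.5,0,0, 0,0,0,0,-0.5,0,0, 0,0,0,0,-0.5,0,0, 0,0,0,0,-0.5,0,0, 0,0,0,0,-0.5,0,0]'
python3 -m jog '[0,0,0,0,-0.5,0,0, 0,0,0,0,-0.5,0,0, 0,0,0,0,-0.5,0,0, 0,0,0,0,-0.3,0,0, 0,0,0,0,-0.2,0,0]'
python3 rel.py .5475 .1155 .095 -6 0
python3 - <<'E'
from h import *
im,d=snapshot("wrist"); cv2.imwrite("pics/w4.png",im[:,:,::-1])
E
```

```text
clock: 10.22
position: [0.5896, 0.1109, 0.0949]
orientation: [0.744, 0.669, 0.002, 0.001]
contact_force: [3.8, -0.1, 4.4]
grip_width: 0.0235
grasp_force: 30.0
clock: 10.63
position: [0.5641, 0.1133, 0.0948]
orientation: [0.744, 0.669, 0.001, 0.001]
contact_force: [5.7, -0.9, 5.3]
grip_width: 0.0237
grasp_force: 30.0
clock: 11.05
position: [0.5447, 0.1155, 0.095]
orientation: [0.743, 0.669, 0.002, 0.001]
contact_force: [6.2, 0.1, 5.2]
grip_width: 0.024
grasp_force: 30.0
shift cm [ 0.03  0.28 -0.  ] turn deg [ 0.2  -0.06 -0.06] q [ 0.12  0.51 -0.53  1.93  0.35  0.79 -0.71] F [6.2 0.1 5.2] t 11.05
```

View pics/w4.png

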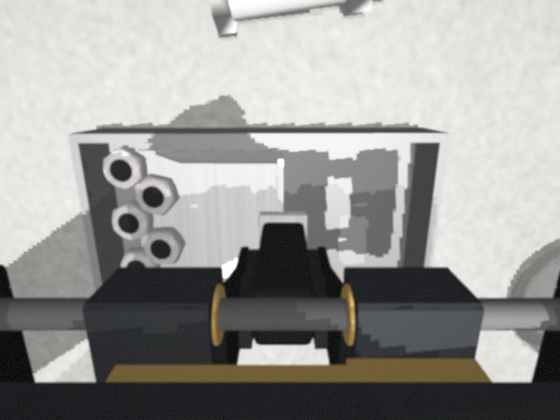

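The nuts are riding onto the lip, at columns 105–185, and there are about 12 mm left to the wall. Creeping on.

```bash
python3 -m jog '[0,0,0,0,-0.3,0,0, 0,0,0,0,-0.3,0,0, 0,0,0,0,-0.3,0,0, 0,0,0,0,-0.2,0,0, 0,0,0,0,0,0,0]'
python3 rel.py .5330 .117 .095 -6 0
python3 -m jog '[0,0,0,0,-0.1,0,0, 0,0,0,0,-0.1,0,0, 0,0,0,0,0,0,0, 0,0,0,0,0,0,0, 0,0,0,0,0,0,0]'
python3 rel.py .5330 .117 .095 -6 0
```

```text
clock: 11.52
position: [0.5349, 0.1166, 0.0952]
orientation: [0.743, 0.669, 0.003, 0.002]
contact_force: [7.6, -0.3, 3.8]
grip_width: 0.0239
grasp_force: 30.0
shift cm [ 0.02 -0.19  0.02] turn deg [ 0.33 -0.1  -0.06] q [ 0.12  0.49 -0.53  1.95  0.35  0.78 -0.72] F [ 7.6 -0.3  3.8] t 11.5167
clock: 11.93
position: [0.534, 0.1167, 0.0954]
orientation: [0.744, 0.669, 0.003, 0.002]
contact_force: [10.0, -0.2, 3.4]
grip_width: 0.0234
grasp_force: 30.0
shift cm [ 0.02 -0.1   0.04] turn deg [ 0.43 -0.12 -0.09] q [ 0.12  0.49 -0.53  1.96  0.35  0.78 -0.72] F [10.  -0.2  3.4] t 11.9333
```

```bash
python3 -m jog '[4,0,0,0,0.61,-0.02,0, 4,0,0,0,0.56,-0.02,0, 4,0,0,0,0.52,0,0, 4,0,0,0,0.47,0.02,0, 4,0,0,0,0.43,0.05,0]'
python3 rel.py .5589 .1141 .0905 -6 20
python3 -m jog '[3,0,0,0,0.25,-0.3,0, 3,0,0,0,0.25,-0.3,0, 3,0,0,0,0.25,-0.4,0, 3,0,0,0,0.25,-0.5,0, 3,0,0,0,0.2,-0.5,0]'
python3 rel.py .5689 .1131 .0905 -6 35
python3 - <<'E'
from h import *
im,d=snapshot("wrist"); cv2.imwrite("pics/w5.png",im[:,:,::-1])
E
```

```text
clock: 12.35
position: [0.5561, 0.1133, 0.0894]
orientation: [0.732, 0.658, -0.117, -0.13]
contact_force: [3.3, 0.6, -5.0]
grip_width: 0.0236
grasp_force: 30.0
shift cm [ 0.11  0.21 -0.2 ] turn deg [-0.12 -0.01 -0.06] q [ 0.16  0.7  -0.56  1.68  0.21  1.19 -0.56] F [ 3.3  0.6 -5. ] t 12.35
clock: 12.77
position: [0.5735, 0.1116, 0.1015]
orientation: [0.708, 0.637, -0.204, -0.226]
contact_force: [0.3, -0.3, -3.8]
grip_width: 0.0237
grasp_force: 29.9
shift cm [0.1  0.25 1.17] turn deg [-0.43  0.07 -0.04] q [ 0.15  0.84 -0.55  1.45  0.14  1.51 -0.51] F [ 0.3 -0.3 -3.8] t 12.7667
```

View pics/w5.png

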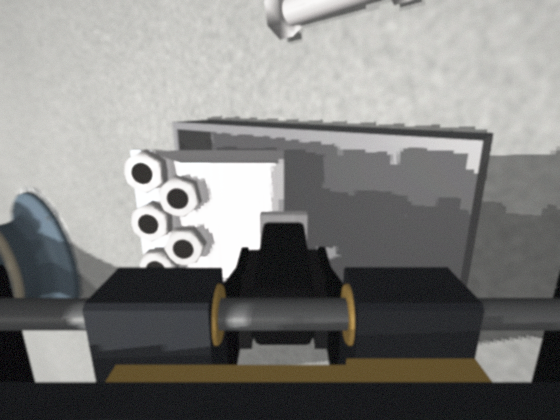

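All five nuts are on the pan near the lip, at columns 130–200, and the wrist load agrees. Tilting further so they slide back, then lifting.

```bash
python3 -m jog '[2,0,0,0,-0.3,-0.6,0, 2,0,0,0,-0.4,-0.7,0, 2,0,0,0,-0.6,-0.8,0, 2,0,0,0,-0.8,-0.9,0, 0,0,0,0,-0.8,-0.9,0]'
python3 -m jog '[0,0,0,0,-0.8,-0.9,0, 0,0,0,0,-0.8,-0.9,0, 0,0,0,0,-0.8,-0.9,0, 0,0,0,0,-0.6,-0.6,0, 0,0,0,0,0,0,0]'
python3 rel.py .6 .1 .25 -6 43
python3 - <<'E'
from h import *
im,d=snapshot("wrist"); cv2.imwrite("pics/w6.png",im[:,:,::-1])
E
```

```text
clock: 13.23
position: [0.5765, 0.1111, 0.1495]
orientation: [0.691, 0.621, -0.247, -0.274]
contact_force: [-0.6, -0.1, -3.8]
grip_width: 0.0237
grasp_force: 30.0
clock: 13.65
position: [0.5792, 0.1121, 0.1993]
orientation: [0.692, 0.623, -0.243, -0.271]
contact_force: [-0.2, -0.3, -3.4]
grip_width: 0.0241
grasp_force: 30.0
shift cm [-0.98 -1.83 -5.21] turn deg [ 0.23 -0.09  0.01] q [ 0.14  0.82 -0.56  1.31  0.06  1.79 -0.52] F [-0.2 -0.3 -3.4] t 13.65
```

View pics/w6.png

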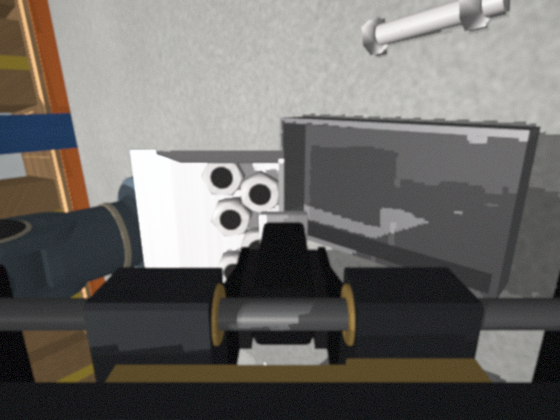

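The nuts have slid to the back wall, around (245,205). Reducing the tilt to 15° while lifting.

```bash
python3 -m jog '[-4,0,0,0,-0.6,-0.8,0, -4,0,0,0,-0.6,-0.8,0, -4,0,0,0,-0.5,-0.9,0, -4,0,0,0,-0.4,-0.9,0, -4,0,0,0,-0.4,-0.9,0]'
python3 -m jog '[-4,0,0,0,-0.3,-0.9,0, -4,0,0,0,-0.3,-0.9,0, 0,0,0.0,0,-0.3,-0.9,0, 0,0,0,0,0,0,0, 0,0,0,0,0,0,0]'
python3 rel.py .686 -.118 .28 -6 15
python3 rel.py .686 -.118 .28 -1 15
```

```text
clock: 14.12
position: [0.5825, 0.1109, 0.2462]
orientation: [0.729, 0.655, -0.133, -0.147]
contact_force: [-0.0, -0.2, -4.8]
grip_width: 0.0239
grasp_force: 30.0
clock: 14.53
position: [0.5833, 0.1108, 0.2746]
orientation: [0.737, 0.663, -0.088, -0.097]
contact_force: [0.3, -0.5, -3.8]
grip_width: 0.0237
grasp_force: 30.0
shift cm [-21.66  12.07  -3.81] turn deg [-0.08 -0.   -0.09] q [ 0.19  0.51 -0.6   1.5   0.16  1.45 -0.53] F [ 0.3 -0.5 -3.8] t 14.5333
shift cm [-21.66  12.07  -3.81] turn deg [-0.08 -1.3  -4.92] q [ 0.19  0.51 -0.6   1.5   0.16  1.45 -0.53] F [ 0.3 -0.5 -3.8] t 14.5333
```

```bash
python3 -m jog '[0,0,0,-0.7,0.4,-0.1,0, 0,0,0,-1.2,0.65,-0.2,0, 0,0,0,-1.7,0.95,-0.3,0, 0,0,0,-1.7,0.95,-0.3,0, 0,0,0,-1.7,0.95,-0.3,0]'
python3 -m jog '[0,0,0,-1.7,0.95,-0.3,0, 0,0,0,-1.7,0.95,-0.3,0, 0,0,0,-1.7,0.95,-0.3,0, 0,0,0,-1.7,0.95,-0.3,0, 0,0,0,-1.7,0.95,-0.3,0]'
python3 -m jog '[0,0,0,-1.7,0.95,-0.3,0, 0,0,0,-1.7,0.95,-0.3,0, 0,0,0,-1.7,0.95,-0.3,0, 0,-0.6,-2.5,-0.7,0.4,-0.1,0, 0,-0.7,-2.4,-0.4,0.2,-0.1,0]'
python3 -m jog '[-3,0,0,0,0,0,0, -4,0,0,0,0,0,0, -4,0,0,0,0,0,0, -4,0,0,0,0,0,0, 0,0,0,0,0,0,0]'
python3 rel.py .686 -.118 .27 -1 0
python3 - <<'E'
from h import *
np.set_printoptions(precision=3,suppress=True)
for cam in ("scene","side","wrist"):
    M=c2w(cam); snapshot(cam)
    for n in ("scoop_lip","hopper_in"):
        for r in spot_point(n,cam)[:2]: print(cam,n,round(r["conf"],2),tow(r["at"],M))
E
```

```text
clock: 14.95
position: [0.6172, 0.0342, 0.2747]
orientation: [0.738, 0.662, -0.088, -0.098]
contact_force: [1.4, -0.1, -3.8]
grip_width: 0.0239
grasp_force: 30.0
clock: 15.37
position: [0.6575, -0.0559, 0.2767]
orientation: [0.738, 0.662, -0.088, -0.098]
contact_force: [0.2, 0.6, -3.0]
grip_width: 0.0239
grasp_force: 30.0
clock: 15.78
position: [0.6869, -0.1235, 0.2775]
orientation: [0.708, 0.693, -0.093, -0.094]
contact_force: [-0.3, 0.3, -3.1]
grip_width: 0.0238
grasp_force: 30.0
clock: 16.2
position: [0.6843, -0.1206, 0.2792]
orientation: [0.714, 0.7, -0.001, -0.001]
contact_force: [-1.2, -1.4, -3.9]
grip_width: 0.0238
grasp_force: 30.0
shift cm [0.26 0.17 0.92] turn deg [-0.17  0.07 -0.13] q [ 0.47  0.54 -0.56  1.41  0.29  1.28 -0.13] F [-1.2 -1.4 -3.9] t 16.2
scene scoop_lip 0.91 [ 0.582 -0.119  0.195]
scene scoop_lip 0.62 [ 0.315 -0.196  0.   ]
scene hopper_in 0.59 [ 0.568 -0.117  0.053]
side scoop_lip 0.79 [ 0.584 -0.121  0.188]
side scoop_lip 0.78 [ 0.236 -0.266 -0.002]
side hopper_in 0.84 [ 0.564 -0.122  0.055]
side hopper_in 0.23 [ 0.649 -0.091  0.194]
wrist scoop_lip 0.66 [ 0.587 -0.121  0.187]
```

```bash
python3 -m jog '[0,0,0,0.2,-0.3,0.9,0, 0,0,0,0,0,1,0, 0,0,0,0,0,1,0, 0,0,0,0,0,0.6,0, 0,0,0,0,0,0,0]'
python3 -m jog '[-5,0,0,0,-0.81,-0.37,0, -5,0,0,0,-0.86,-0.37,0, -5,0,0,0,-0.9,-0.38,0, -5,0,0,0,-0.94,-0.39,0, -5,0,0,0,-0.98,-0.41,0]'
python3 rel.py .63 -.118 .25 -1 -25
python3 -m jog '[-5,0,0,0,-1.02,-0.43,0, -5,0,0,0,-1.06,-0.45,0, -5,0,0,0,-1.09,-0.47,0, -5,0,0,0,-1.13,-0.5,0, -5,0,0,0,-1.16,-0.53,0]'
python3 -m jog '[0,0,0,0,0,0,0, 0,0,0,0,0,0,0, 0,0,0,0,0,0,0, 0,0,0,0,0,0,0, 0,0,0,0,0,0,0]'
python3 rel.py .571 -.118 .24 -1 -50
python3 - <<'E'
from h import *
np.set_printoptions(precision=3,suppress=True)
for cam in ("scene","side","wrist"):
    M=c2w(cam); im,d=snapshot(cam); cv2.imwrite(f"pics/{cam}7.png",im[:,:,::-1])
    for n in ("nut0","scoop_lip"):
        for r in spot_point(n,cam):
            if r["conf"]>.3: print(cam,n,round(r["conf"],2),tow(r["at"],M))
E
```

```text
clock: 17.07
position: [0.6822, -0.1162, 0.2423]
orientation: [0.713, 0.701, -0.001, -0.002]
contact_force: [-0.4, -0.4, -3.0]
grip_width: 0.0243
grasp_force: 30.0
clock: 17.48
position: [0.6358, -0.115, 0.2567]
orientation: [0.696, 0.684, 0.153, 0.156]
contact_force: [0.2, -0.9, -3.6]
grip_width: 0.0241
grasp_force: 30.0
shift cm [-0.31 -0.81  0.36] turn deg [0.26 0.03 0.02] q [ 0.66  0.29 -0.63  1.88  0.25  0.59 -0.11] F [ 0.2 -0.9 -3.6] t 17.4833
clock: 17.9
position: [0.5978, -0.1246, 0.2418]
orientation: [0.677, 0.657, 0.221, 0.247]
contact_force: [-0.2, -0.3, -3.6]
grip_width: 0.0239
grasp_force: 30.0
clock: 18.32
position: [0.6001, -0.124, 0.2428]
orientation: [0.676, 0.657, 0.223, 0.247]
contact_force: [-0.2, 0.7, -1.6]
grip_width: 0.0239
grasp_force: 30.0
shift cm [ 0.5  -2.45 -1.62] turn deg [-11.2    1.76   0.13] q [ 1.    0.27 -0.95  2.12  0.77  0.24 -0.58] F [-0.2  0.7 -1.6] t 18.3167
scene nut0 0.66 [ 0.526 -0.134  0.07 ]
scene nut0 0.62 [ 0.516 -0.09   0.065]
scene nut0 0.42 [ 0.54  -0.103  0.054]
scene nut0 0.39 [ 0.501 -0.129  0.069]
scene scoop_lip 0.94 [ 0.576 -0.129  0.113]
scene scoop_lip 0.69 [ 0.317 -0.199  0.002]
side nut0 0.43 [ 0.54  -0.102  0.056]
side scoop_lip 0.74 [ 0.577 -0.13   0.11 ]
side scoop_lip 0.6 [ 0.238 -0.265 -0.   ]
side scoop_lip 0.6 [ 0.315 -0.198  0.002]
wrist nut0 0.76 [ 0.518 -0.087  0.073]
wrist nut0 0.69 [ 0.522 -0.13   0.068]
wrist nut0 0.69 [ 0.541 -0.104  0.049]
wrist nut0 0.64 [ 0.519 -0.161  0.071]
wrist scoop_lip 0.55 [ 0.578 -0.129  0.105]
```

Wrist load fell from 3.6 N to 1.6 N, and the cameras see about five nuts inside the hopper at z ≤ 0.075, so they have been tipped. Lifting out and levelling.

```bash
python3 -m jog '[0,0,0,0,0.6,-0.8,0, 0,0,0,0,1,-1.2,0, 0,0,0,0,1.2,-1.5,0, 5,0,0,0,1,-1.5,0, 5,0,0,0,0.6,-1,0]'
python3 -m jog '[5,0,0,0,0,0,0, 5,0,0,0,0,0,0, 5,0,0,0,0,0,0, 5,0,0,0,0,0,0, 4,0,0,0,0,0,0]'
python3 -m jog '[5,0,0,0,0,0,0, 0,0,0,0,0,0,0, 0,0,0,0,0,0,0, 0,0,0,0,0,0,0, 0,0,0,0,0,0,0]'
python3 rel.py .4885 -.3929 .27 -14.5 0
python3 - <<'E'
from h import *
np.set_printoptions(precision=3,suppress=True)
for cam in ("scene","side","wrist"):
    M=c2w(cam); im,d=snapshot(cam); cv2.imwrite(f"pics/{cam}8.png",im[:,:,::-1])
    for n in ("nut0","scoop_lip","mat"):
        for r in spot_point(n,cam):
            if r["conf"]>.3: print(cam,n,round(r["conf"],2),tow(r["at"],M))
E
```

```text
clock: 19.18
position: [0.5958, -0.1229, 0.3176]
orientation: [0.696, 0.674, 0.163, 0.185]
contact_force: [2.9, -0.6, -1.4]
grip_width: 0.0239
grasp_force: 30.0
clock: 19.6
position: [0.5979, -0.1229, 0.3166]
orientation: [0.72, 0.693, 0.02, 0.037]
contact_force: [0.4, 0.5, -1.5]
grip_width: 0.0239
grasp_force: 30.0
clock: 20.02
position: [0.5964, -0.1226, 0.3165]
orientation: [0.72, 0.694, -0.01, 0.007]
contact_force: [0.9, -1.0, -2.5]
grip_width: 0.0236
grasp_force: 30.0
shift cm [-27.3   -9.74   5.33] turn deg [-0.05  1.39 12.34] q [ 0.87  0.52 -1.11  1.56  0.5   1.37 -0.33] F [ 0.9 -1.  -2.5] t 20.0167
scene nut0 0.61 [ 0.519 -0.089  0.065]
scene nut0 0.55 [ 0.515 -0.161  0.068]
scene nut0 0.54 [ 0.525 -0.137  0.068]
scene nut0 0.47 [ 0.499 -0.13   0.067]
scene nut0 0.46 [ 0.542 -0.102  0.057]
scene scoop_lip 0.84 [ 0.497 -0.12   0.229]
scene scoop_lip 0.53 [ 0.236 -0.266  0.003]
scene scoop_lip 0.5 [ 0.319 -0.196  0.004]
scene mat 0.68 [ 0.457 -0.387 -0.003]
side nut0 0.6 [ 0.539 -0.102  0.055]
side nut0 0.58 [ 0.597 -0.127  0.317]
side scoop_lip 0.98 [ 0.321 -0.197 -0.002]
side scoop_lip 0.7 [ 0.496 -0.124  0.229]
side scoop_lip 0.6 [ 0.24  -0.266 -0.001]
side mat 0.79 [ 0.455 -0.385  0.002]
wrist nut0 0.94 [ 0.516 -0.088  0.07 ]
wrist nut0 0.7 [ 0.731 -0.282 -0.001]
wrist nut0 0.69 [ 0.54  -0.103  0.05 ]
wrist scoop_lip 0.82 [ 0.239 -0.264 -0.001]
wrist scoop_lip 0.81 [ 0.318 -0.196 -0.002]
wrist scoop_lip 0.73 [ 0.495 -0.12   0.225]
```

Five nuts in the hopper. Carrying the scoop back to the mat.

```bash
python3 -m jog '[0,0.5,4.1,0,0,0,0, 0,0.5,4.1,0,0,0,0, 0,0.4,4.1,0,0,0,0, 0,0,0,0,0,0,0, 0,0,0,0,0,0,0]'
python3 rel.py .495 -.393 .27 -14.5 0
```

```text
clock: 21.03
position: [0.597, -0.1226, 0.3164]
orientation: [0.79, 0.613, -0.001, -0.001]
contact_force: [-0.7, -0.4, -1.8]
grip_width: 0.0239
grasp_force: 30.0
shift cm [-28.73  -3.17   4.64] turn deg [-0.12 -0.01  0.13] q [ 0.86  0.51 -1.07  1.56  0.45  1.35 -0.5 ] F [-0.7 -0.4 -1.8] t 21.0333
```

```bash
python3 -m jog '[0,0,0,-1,-0.1,0,0, 0,0,0,-2,-0.2,0,0, 0,0,0,-3,-0.33,0,0, 0,0,0,-3,-0.33,0,0, 0,0,0,-3,-0.33,0,0]'
python3 -m jog '[0,0,0,-3,-0.33,0,0, 0,0,0,-3,-0.33,0,0, 0,0,0,-3,-0.33,0,0, 0,0,0,-3,-0.33,0,0, 0,0,0,-3,-0.33,0,0]'
python3 -m jog '[0,0,0,-1.2,-0.15,0,0, 0,0,0,-0.5,-0.1,1,0, 0,0,0,0,0,2,0, 0,0,0,0,0,3,0, 0,0,0,0,0,3,0]'
python3 -m jog '[0,0,0,0,0,3,0, 0,0,0,0,0,2,0, 0,0,0,0,0,1,0, 0,0,0,0,0,0,0, 0,0,0,0,0,0,0]'
python3 rel.py .495 -.393 .094 -14.5 0
```

```text
clock: 21.45
position: [0.5537, -0.2372, 0.3163]
orientation: [0.79, 0.613, -0.001, -0.001]
contact_force: [1.0, 0.1, -2.4]
grip_width: 0.0238
grasp_force: 30.0
clock: 21.87
position: [0.4998, -0.3787, 0.3162]
orientation: [0.79, 0.613, -0.001, -0.001]
contact_force: [-0.5, 0.1, -2.2]
grip_width: 0.0236
grasp_force: 30.0
clock: 22.28
position: [0.495, -0.3907, 0.2256]
orientation: [0.79, 0.614, 0.0, -0.0]
contact_force: [0.2, -0.9, -3.0]
grip_width: 0.0236
grasp_force: 30.0
clock: 22.7
position: [0.4949, -0.3914, 0.1667]
orientation: [0.79, 0.613, 0.0, -0.001]
contact_force: [-0.0, 0.2, -1.5]
grip_width: 0.0238
grasp_force: 30.0
shift cm [-0.17  0.06  7.27] turn deg [-0.08 -0.08  0.13] q [ 1.25  0.66 -0.97  1.68  0.6   1.12 -0.14] F [-0.   0.2 -1.5] t 22.7
```

```bash
python3 -m jog '[0,0,0,-0.1,0,1,0, 0,0,0,0,0,2,0, 0,0,0,0,0,2,0, 0,0,0,0,0,1,0, 0,0,0,0,0,0.6,0]'
python3 -m jog '[0,0,0,0,0,0.3,0, 0,0,0,0,0,0.2,0, 0,0,0,0,0,0.1,0, 0,0,0,0,0,0,0, 0,0,0,0,0,0,0]'
python3 rel.py .495 -.393 .094 -14.5 0
```

```text
clock: 23.12
position: [0.4935, -0.3932, 0.0995]
orientation: [0.791, 0.612, -0.001, -0.001]
contact_force: [-0.0, -0.0, -1.2]
grip_width: 0.0238
grasp_force: 30.0
clock: 23.53
position: [0.4942, -0.3934, 0.095]
orientation: [0.791, 0.612, -0.0, -0.0]
contact_force: [0.8, -0.1, -2.3]
grip_width: 0.0235
grasp_force: 30.0
shift cm [0.06 0.07 0.1 ] turn deg [-0.05 -0.01  0.03] q [ 1.21  0.74 -0.9   1.74  0.68  1.01 -0.2 ] F [ 0.8 -0.1 -2.3] t 23.5333
```

```bash
python3 -m jog '[0,0,0,0,0,0.1,0, 0,0,0,0,0,0.05,0, 0,0,0,0,0,0.05,0, 0,0,0,0,0,0,0, 0,0,0,0,0,0,0]'
python3 -m jog '[0,0,0,0,0,0,4, 0,0,0,0,0,0,6, 0,0,0,0,0,0,7, 0,0,0,0,0,0,7, 0,0,0,0,0,0,7]'
python3 -m jog '[0,0,0,0,0,0,7, 0,0,0,0,0,0,7, 0,0,0,0,0,0,7, 0,0,0,0,0,-1,7, 0,0,0,0,0,-2,7]'
python3 -m jog '[0,0,0,0,0,-3,7, 0,0,0,0,0,-4,7, 0,0,0,0,0,-4,7, 0,0,0,0,0,-2,7, 0,0,0,0,0,0,7]'
python3 rel.py .495 -.393 .094 -14.5 0
python3 - <<'E'
from h import *
np.set_printoptions(precision=3,suppress=True)
for cam in ("scene","side","wrist"):
    M=c2w(cam); im,d=snapshot(cam); cv2.imwrite(f"pics/{cam}9.png",im[:,:,::-1])
    P=cloud(d,cam,M).reshape(-1,3); Q=P[(np.hypot(P[:,0]-.494,P[:,1]+.393)<.05)&(P[:,2]>.1)&(P[:,2]<.13)]
    if len(Q)>10: print(cam,"grip top",np.percentile(Q[:,2],[50,95]),cv2.minAreaRect((Q[:,:2]*1000).astype(np.float32)))
    for n in ("scoop","scoop_lip","scoop_grip","paddle_pad"):
        for r in spot_point(n,cam):
            if r["conf"]>.3: print(cam,n,round(r["conf"],2),tow(r["at"],M))
E
```

```text
clock: 23.95
position: [0.4943, -0.3934, 0.0938]
orientation: [0.791, 0.612, -0.001, -0.0]
contact_force: [-2.2, 0.9, 5.7]
grip_width: 0.024
grasp_force: 30.0
clock: 24.37
position: [0.4937, -0.3932, 0.0921]
orientation: [0.791, 0.612, -0.0, -0.001]
contact_force: [-0.4, 0.2, -0.7]
grip_width: 0.0495
grasp_force: 0.0
clock: 24.78
position: [0.4923, -0.3927, 0.1208]
orientation: [0.79, 0.613, -0.001, -0.003]
contact_force: [-0.6, -0.7, 0.3]
grip_width: 0.0692
grasp_force: 0.0
clock: 25.2
position: [0.4971, -0.3936, 0.2591]
orientation: [0.79, 0.613, 0.001, 0.004]
contact_force: [0.8, -0.1, 0.4]
grip_width: 0.0699
grasp_force: 0.0
shift cm [ 0.05 -0.35 16.51] turn deg [0.46 0.15 0.04] q [ 1.28  0.58 -1.02  1.58  0.52  1.26 -0.07] F [ 0.8 -0.1  0.4] t 25.2
scene grip top [0.118 0.121] ((495.8240966796875, -392.1220703125), (27.203014373779297, 24.32109832763672), 74.61712646484375)
scene scoop 0.91 [ 0.448 -0.38   0.005]
scene scoop 0.87 [ 0.223 -0.326 -0.   ]
scene scoop 0.79 [ 0.347 -0.205 -0.002]
scene scoop_lip 0.97 [ 0.396 -0.367  0.008]
scene scoop_lip 0.8 [ 0.317 -0.198 -0.   ]
s
[... 527 characters left out ...]
2  -0.196 -0.001]
side scoop_lip 0.55 [ 0.238 -0.265  0.001]
side scoop_grip 0.97 [ 0.385 -0.215  0.067]
side scoop_grip 0.88 [ 0.495 -0.396  0.096]
side scoop_grip 0.8 [ 0.201 -0.394  0.121]
side paddle_pad 0.92 [0.484 0.393 0.121]
wrist grip top [0.119 0.121] ((494.0029296875, -391.5973205566406), (25.87839126586914, 23.830625534057617), 75.5374526977539)
wrist scoop 0.63 [ 0.446 -0.376  0.006]
wrist scoop 0.63 [ 0.217 -0.329 -0.005]
wrist scoop 0.57 [ 0.351 -0.207 -0.004]
wrist scoop_lip 0.82 [ 0.312 -0.195 -0.005]
wrist scoop_lip 0.81 [ 0.24  -0.262  0.005]
wrist scoop_lip 0.72 [ 0.397 -0.373 -0.002]
wrist scoop_grip 0.8 [ 0.496 -0.392  0.095]
wrist scoop_grip 0.71 [ 0.392 -0.213  0.065]
```

The scoop is flat on the mat, centre (0.447, -0.381), about 11 mm from the mat's centre, and the grip top reads the same height as before. Moving to the paddle with the fingers closed.

```bash
python3 -m jog '[0,0,0,1,-0.3,0,7, 0,0,0,2.2,-0.6,0,7, 0,0,0,3.4,-1,0,5, 0,0,0,3.4,-1,0,3, 0,0,0,3.4,-1,0,0]'
python3 -m jog '[0,0,0,3.4,-1,0,0, 0,0,0,3.4,-1,0,0, 0,0,0,3.4,-1,0,0, 0,0,0,3.4,-1,0,0, 0,0,0,3.4,-1,0,0]'
python3 -m jog '[0,0,0,3.4,-1,0,0, 0,0,0,3.4,-1,0,0, 0,0,0,3.4,-1,0,0, 0,0,0,3.4,-1,0,0, 0,0,0,3.4,-1,0,0]'
python3 rel.py .472 .392 .2 -8.5 0
```

```text
clock: 26.37
position: [0.4894, -0.2515, 0.2524]
orientation: [0.791, 0.612, -0.0, -0.001]
contact_force: [1.0, 0.6, 1.4]
grip_width: 0.0571
grasp_force: 0.0
clock: 26.78
position: [0.483, -0.0744, 0.2527]
orientation: [0.79, 0.613, -0.001, -0.001]
contact_force: [1.3, -0.3, -1.3]
grip_width: 0.0243
grasp_force: 0.0
clock: 27.2
position: [0.4768, 0.1024, 0.253]
orientation: [0.79, 0.613, -0.001, -0.001]
contact_force: [0.6, 0.3, 1.3]
grip_width: 0.0009
grasp_force: 0.0
shift cm [27.92 -7.68  5.31] turn deg [-0.09  0.   -5.94] q [ 0.66  0.35 -1.17  1.91  0.36  1.12 -0.9 ] F [0.6 0.3 1.3] t 27.2
```

```bash
python3 -m jog '[0,0,0,3.4,-0.95,0,0, 0,0,0,3.4,-0.95,0,0, 0,0,0,3.4,-0.95,0,0, 0,0,0,3.4,-0.95,0,0, 0,0,0,3.4,-0.95,0,0]'
python3 -m jog '[0,0,0,3.4,-0.95,0,0, 0,0,0,3.4,-0.95,0,0, 0,0,0,2.5,-0.65,0,0, 0,0,0,1.2,-0.35,0,0, 0,0,0,0,0,0,0]'
python3 rel.py .472 .392 .155 -14.5 0
python3 - <<'E'
from h import *
np.set_printoptions(precision=3,suppress=True)
for cam in ("scene","side","wrist"):
    M=c2w(cam); im,d=snapshot(cam)
    P=cloud(d,cam,M).reshape(-1,3); Q=P[(np.hypot(P[:,0]-.475,P[:,1]-.392)<.05)&(P[:,2]>.105)&(P[:,2]<.135)]
    if len(Q)>10: print(cam,"pad",np.percentile(Q[:,2],[5,50,95]),cv2.minAreaRect((Q[:,:2]*1000).astype(np.float32)))
    for n in ("paddle_pad","station"):
        for r in spot_point(n,cam):
            if r["conf"]>.3: print(cam,n,round(r["conf"],2),tow(r["at"],M))
E
```

```text
clock: 27.62
position: [0.4732, 0.2788, 0.2531]
orientation: [0.79, 0.613, -0.0, -0.001]
contact_force: [0.8, -0.4, -0.3]
grip_width: 0.0005
grasp_force: 0.0
clock: 28.03
position: [0.4698, 0.3898, 0.2535]
orientation: [0.789, 0.615, 0.0, -0.003]
contact_force: [0.1, -0.3, -0.0]
grip_width: 0.0004
grasp_force: 0.0
shift cm [0.24 0.2  9.85] turn deg [-0.23 -0.18  0.38] q [-0.04  0.56 -1.04  1.64  0.5   1.24 -1.43] F [ 0.1 -0.3 -0. ] t 28.0333
scene pad [0.107 0.12  0.128] ((489.9073486328125, 389.9876708984375), (44.36389923095703, 66.65000915527344), 81.80457305908203)
scene paddle_pad 0.81 [0.476 0.393 0.12 ]
scene paddle_pad 0.57 [0.531 0.12  0.005]
scene station 0.79 [0.501 0.387 0.003]
side pad [0.108 0.123 0.13 ] ((488.54986572265625, 390.234130859375), (44.14231491088867, 71.91404724121094), 80.4273681640625)
side paddle_pad 0.64 [0.482 0.394 0.123]
side station 0.9 [0.503 0.388 0.003]
wrist pad [0.107 0.122 0.128] ((489.5086364746094, 391.6161804199219), (43.92123031616211, 70.51017761230469), 81.43159484863281)
wrist paddle_pad 0.79 [0.477 0.392 0.12 ]
wrist station 0.58 [0.504 0.388 0.001]
```

```bash
python3 -m jog '[0,0,0,0.2,0.4,2,0, 0,0,0,0,0,3,0, 0,0,0,0,0,3,0, 0,0,0,0,0,1.6,0, 0,0,0,0,0,0.6,0]'
python3 -m jog '[0,0,0,0,0,0,0, 0,0,0,0,0,0.5,0, 0,0,0,0,0,0.5,0, 0,0,0,0,0,0.5,0, 0,0,0,0,0,0.5,0]'
python3 -m jog '[0,0,0,0,0,0.4,0, 0,0,0,0,0,0.4,0, 0,0,0,0,0,0.3,0, 0,0,0,0,0,0,0, 0,0,0,0,0,0,0]'
python3 rel.py .474 .392 .110 -14.5 0
```

```text
clock: 28.9
position: [0.476, 0.3846, 0.1481]
orientation: [0.791, 0.612, -0.003, -0.001]
contact_force: [-0.1, -0.6, 1.2]
grip_width: 0.0001
grasp_force: 0.0
clock: 29.32
position: [0.4764, 0.3883, 0.1329]
orientation: [0.79, 0.613, 0.001, -0.002]
contact_force: [-3.2, -0.3, 6.5]
grip_width: 0.0006
grasp_force: 3.0
clock: 29.73
position: [0.4749, 0.3887, 0.122]
orientation: [0.79, 0.613, -0.0, -0.002]
contact_force: [-5.1, 0.0, 8.3]
grip_width: 0.0003
grasp_force: 3.7
shift cm [ 0.29 -0.16  1.2 ] turn deg [-0.21 -0.15  0.12] q [-0.11  0.69 -0.94  1.76  0.64  1.03 -1.54] F [-5.1  0.   8.3] t 29.7333
```

```bash
python3 -m jog '[0,0,0,0,0,0.3,0, 0,0,0,0,0,0.3,0, 0,0,0,0,0,0.3,0, 0,0,0,0,0,0.2,0, 0,0,0,0,0,0.1,0]'
python3 -m jog '[0,0,0,0,0,0,0, 0,0,0,0,0,0,0, 0,0,0,0,0,0,0, 0,0,0,0,0,0,0, 0,0,0,0,0,0,0]'
python3 rel.py .474 .392 .110 -14.5 0
python3 - <<'E'
from h import *
np.set_printoptions(precision=3,suppress=True)
a=np.radians(-8.5); e=np.array([np.cos(a),np.sin(a)]); f=np.array([-e[1],e[0]]); o=np.array([.502,.388])
for cam in ("scene","side","wrist"):
    M=c2w(cam); im,d=snapshot(cam); cv2.imwrite(f"pics/{cam}X.png",im[:,:,::-1]); P=cloud(d,cam,M).reshape(-1,3)
    u=(P[:,:2]-o)@e; v=(P[:,:2]-o)@f
    # top surface profile of pad/paddle along x
    for lo,hi in ((-.052,-.045),(-.045,-.035),(-.03,-.02),(-.02,-.01),(-.01,0),(0,.02),(.02,.04),(.04,.06)):
        m=(u>lo)&(u<hi)&(np.abs(v)<.02)&(P[:,2]>.05)&(P[:,2]<.12)
        if m.sum()>5: print(cam,lo,hi,m.sum(),np.percentile(P[m,2],[25,50,75]))
E
```

```text
clock: 30.15
position: [0.474, 0.389, 0.1102]
orientation: [0.79, 0.613, -0.0, -0.003]
contact_force: [-6.1, -0.9, 9.8]
grip_width: 0.0003
grasp_force: 5.0
clock: 30.57
position: [0.474, 0.389, 0.1104]
orientation: [0.79, 0.613, -0.0, -0.002]
contact_force: [-6.1, -0.8, 9.5]
grip_width: 0.0004
grasp_force: 4.9
shift cm [ 0.29 -0.08  0.04] turn deg [-0.26 -0.14  0.14] q [-0.11  0.7  -0.93  1.77  0.65  1.01 -1.55] F [-6.1 -0.8  9.5] t 30.5667
scene -0.045 -0.035 7 [0.09  0.09  0.091]
scene 0 0.02 30 [0.085 0.086 0.087]
scene 0.02 0.04 106 [0.086 0.087 0.087]
scene 0.04 0.06 114 [0.085 0.086 0.088]
wrist -0.052 -0.045 536 [0.091 0.091 0.091]
wrist -0.045 -0.035 747 [0.091 0.091 0.092]
wrist -0.03 -0.02 1170 [0.091 0.097 0.11 ]
wrist -0.02 -0.01 912 [0.091 0.091 0.092]
wrist -0.01 0 789 [0.087 0.087 0.088]
wrist 0 0.02 1685 [0.086 0.087 0.087]
wrist 0.02 0.04 1745 [0.086 0.087 0.087]
wrist 0.04 0.06 1763 [0.086 0.087 0.087]
```

Run:
```python
import cv2
a=cv2.imread("pics/sideX.png")[250:360,80:200]; cv2.imwrite("pics/last.png",cv2.resize(a,None,fx=5,fy=5,interpolation=cv2.INTER_CUBIC))
```

```text
(no output)
```

View pics/last.png

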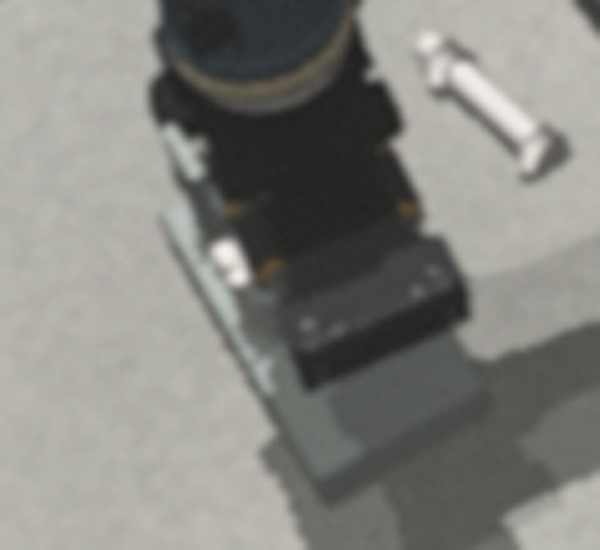

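The crop only shows the gripper over the station, with the pad hidden beneath it, around (300,250). The wrist depth shows the pad flat at 91 mm at both ends and the lever flat at 87 mm, so the paddle is level. It is held still with about 9.5 N. Handing in.

```bash
python3 -c "
from plant import *
print(job_done())"
```

```text
the job is handed in; nothing more can be done
None
```

I handed the job in with five nuts in the hopper, the scoop flat on its mat, and the paddle held level at about 9.5 N; the hand-in returned no verdict.

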